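# Close and clamp a loaded milling jar

## Task

The porcelain jar is loaded with grinding balls and ready to mill: take its lid from the sloping rest and set it fully home in the jar's mouth, gently, neither dropped nor forced, because porcelain chips. Then pull the sprung clamp's red handle up to its stop, swing the arm until its foot is over the middle of the lid's knob, and let the foot down onto the knob under control, without letting it snap down. Leave the other pottery things where they stand.

Things in the scene. Friction and masses are not known exactly. Their poses are not given: they have to be found in the camera images.
- lid: loose white porcelain lid, 0.3 to 0.45 kg, at the start on the sloping rest, its knob leaning 22 degrees to the side away from the robot. Origin: centre of the plug's underside; z axis up through the knob. Plug 90 mm diameter, 12 mm deep, 1.5 mm bevel; flange 116 mm diameter, 12 to 22 mm above the origin; blue cylindrical knob 28 mm diameter, 22 to 56 mm above the origin
- lid_knob (a point): point on the lid's axis at the height to grip the blue knob, 45 mm above the lid's origin; same axes as the lid
- rest: fixed wooden sloping rest. Origin: centre of its footprint (125 x 120 mm), on the table. Its plate, 134 x 120 mm, tilts 22 degrees, low edge to its +x side, where a lip 90 mm long stops the lid's flange and stands 25 mm above the plate; the middle of the plate's top is 48 mm above the table
- jar_mouth (a point): centre of the round mouth (93 mm diameter) of the fixed white porcelain jar with a blue band, level with its rim, 90 mm above the table, z up. The clamp's column stands 105 mm away along this frame's +y axis. With the lid fully home its flange rests on the rim, its origin is 12 mm below this point and the knob's top 44 mm above it
- clamp_handle (a point): centre of the clamp's red handle, a level bar 52 mm long (its y axis), 16 mm thick (x), 20 mm tall (z), on the axis of the column, on a 14 mm stem; the top of the yellow arm is 32 mm below this point. Arm and handle move as one: up and down, and round the column
- clamp_foot (a point): centre of the underside of the clamp's round black foot (22 mm diameter, 12 mm tall) at the end of the yellow arm (24 mm wide, 14 mm thick, on top of the foot), 105 mm from the column's axis along the handle's -y axis and 58 mm below the handle's centre
- lift (a joint): height of the clamp on its column, m: 0 = lowest, foot 114 mm above the table; 0.028 = pulled up to its stop. A spring pulls it down with about 9 N at the bottom and 16 N at the stop, weight included. Resting on the knob of a seated lid it reads 0.020
- swing (a joint): angle of the arm round the upright column, rad, anticlockwise from above: 0 = foot exactly over the middle of the jar, 1 to 1.35 = parked beside it. No stop at 0 (turns from -0.35 to 1.5); light friction
- cup: bystander: loose terracotta cup, 72 mm diameter, 75 mm tall; origin: centre of its underside
- glaze: bystander: loose amber glaze jar, 60 mm diameter, 85 mm tall; origin: centre of its underside
- cone: bystander: loose white plaster kiln stilt, 68 mm diameter, 56 mm tall; origin: centre of its underside
- jar: the same fixed jar as a body, 120 mm outside diameter, 75 mm tall; origin: centre of its underside, 15 mm above the table

How it is judged:
By the outcome, as a careful person would: the job done as asked, in the order asked, and still so for the second after the job is handed in, with the robot touching nothing.
It also fails if it takes over 70 s, if anything falls off the work surface, if the arm or the gripper's body presses on something with over 40 N, if the wrist force passes 120 N, or if a joint passes its speed limit or range.

## Robot

A 6-joint arm with a two-finger parallel gripper is mounted at the origin on the work surface. World frame = base frame: x ahead of the robot, y to its left, z up, the work surface at z = 0. Lengths are in m, angles in rad, forces in N, time in s.
With the tool pointing down it reaches from about 0.425 to 0.95 m from the base axis. Payload 3.5 kg.
Tool frame: the origin (TCP) lies between the finger pads; the fingertips stand 25 mm ahead of it and the grasp point (between the pads) lies 6 mm ahead of it (ctrl.finger_overhang is the distance from the TCP to the fingertips, in m); x points along the fingers, y is the direction in which the jaws open and shut, and the axes are right-handed (so a half turn about x gives the same grasp; the last joint's range is limited). The gripper opens to 85 mm and grips with 20 to 120 N. Pads are 22 mm wide; open, the fingers measure 114 mm over their backs; the gripper's body (76 mm by 85 mm) begins 54 mm behind the grasp point. The pads swing forward as they close: fully open they stand 13 mm farther back than shut.
Start: joints at [1.182, 0.286, 1.577, -0, 1.279, -0.15], TCP at [0.16, 0.656, 0.256] pointing down, gripper open.
Joint ranges: [-2.77, 2.77], [-0.9, 2.22], [0.21, 2.48], [-1.53, 4.67], [0.24, 2.81], [-2.84, 2.84]. Speed limits (rad/s): [2.79, 2.79, 3.14, 3.14, 3.14, 3.14].

## Interface

Orientations are given as a unit quaternion [x, y, z, w].
In Python, from plant import ctrl gives the robot as it stands.
- The arm moves only by the tool play_rows, never from a script. Its argument "targets" is a list of rows, each an object with "delta_pos": the shift along the world's x, y, z normalised to -1 to 1, where 1 is 1000 mm, a list of three; "delta_rot": the turn, a rotation vector about the world's x, y, z normalised to -1 to 1, where 1 is pi rad, a list of three; "claw": the finger opening in mm, from 0 to 85.4. In form: [{"delta_pos": [tx, ty, tz], "delta_rot": [wx, wy, wz], "claw": claw}, ...]. A call has 1 to 20 rows; each row is the pose to reach, as a shift and turn from the pose measured when the call began, turning the shorter way round; what a row does not reach only later rows make up. A row lasts 1/12 s, in which the tool goes at most 41.7 mm and 7.16 degrees, less where a joint would pass 70% of its speed; a pose out of reach is approached as far as the arm can. A call with a number of a shift or a turn outside -1 to 1 is refused whole. A call with a gripper value outside its range is refused whole. The fingers move at their own pace and stop on an object; "newtons" is the grip in N (left out, the last holds). Time passes only in rows, so rows that repeat a pose let the fingers close. It gives the time, the measured TCP pose, the force and the opening at its end, in the units of the state.
- ctrl.get_state(): the state, without advancing time (a new reading comes with each control period).
- ctrl.read_camera(name): name is "side" or "top" or "wrist"; returns the picture (420x560x3 uint8, blue, green, red); there is no depth.
- ctrl.calibration(name): a dict with "fx", "fy", "cx", "cy" (pixels), "camera_from_world" (4x4, takes a point from world to camera coordinates). Camera axes: x right, y down, z forward; pixel columns grow to the right and rows downward; lengths in m; the calibration is good to about 2 mm. A picture is of the moment at which its call begins: read the wrist's pose just before it. calibration takes no time and is no camera call; for the wrist camera it gives the pose at the moment of the call.
- ctrl.sign_off(): hands the job in, once; it reports no verdict.
The state is a dict: "time": time; "qpos": joint angles; "dq": joint speeds; "joint_efforts": joint torques, N m; "eef_pos": TCP position; "tcp_rot": TCP orientation; "contact_force": force on the tool from outside, world axes, zero at the start; "wrist_torque": the same for the moment, N m; "opening": opening from 0.0 (shut) to 1.0 (fully open).
Only numpy, scipy, OpenCV 4.12 (cv2) and the standard library are available. Lean on these libraries where they do the work, as an engineer would, in place of code of your own. Each camera call takes 0.05 s, during which the arm holds its last target. There are 200 camera calls.

## Working session

There is one attempt and no reset: what is moved stays moved. The work goes in short steps, Python scripts to look and compute and a tool call to move; the robot and the scene stay as the last step left them, time stands still between calls to the robot, and variables do not carry over. Pictures are saved under pics/ and viewed, about 8 in all and at most 12, crops included, and the job is handed in when it is done.

Besides the shell and the picture viewer there is one more tool, called after "Call:" as name(argument=value, ...), one argument or row to a line, values as JSON. play_rows: Moves the arm, as the interface text tells. Its arguments: {"type":"object","properties":{"targets":{"type":"array"},"newtons":{"type":"number"}},"required":["targets"]}

```bash
ls; mkdir -p pics
cat > h.py <<'E'
import numpy as np, cv2
from plant import ctrl
from scipy.spatial.transform import Rotation as R
def cal(n):
    c=ctrl.calibration(n); return np.array([[c['fx'],0,c['cx']],[0,c['fy'],c['cy']],[0,0,1]]),np.array(c['camera_from_world'])
def proj(n,p,c=None):
    K,T=c or cal(n); q=T[:3,:3]@np.asarray(p)+T[:3,3]; q=K@q; return q[:2]/q[2]
def ray(n,uv,c=None):
    K,T=c or cal(n); d=T[:3,:3].T@np.linalg.inv(K)@np.array([*uv,1.]); return -T[:3,:3].T@T[:3,3],d/np.linalg.norm(d)
def atz(n,uv,z,c=None):
    o,d=ray(n,uv,c); return o+d*(z-o[2])/d[2]
def tri(obs):
    A=0;b=0
    for n,uv in obs:
        o,d=ray(n,uv); P=np.eye(3)-np.outer(d,d); A=A+P; b=b+P@o
    return np.linalg.solve(A,b)
def st():
    s=ctrl.get_state(); print('t',round(s['time'],2),'pos',np.round(s['eef_pos'],4),'R\n',np.round(R.from_quat(s['tcp_rot']).as_matrix(),3),'F',np.round(s['contact_force'],1),'op',round(s['opening'],3),'q',np.round(s['qpos'],3)); return s
E
python3 - <<'E'
from h import *
st()
for n in('side','top','wrist'):
    c=cal(n); im=ctrl.read_camera(n); cv2.imwrite(f'pics/{n}0.png',im)
    print(n,np.round(c[0].diagonal()),np.round(-c[1][:3,:3].T@c[1][:3,3],3),np.round(c[1][2,:3],2))
a=cv2.imread('pics/side0.png');b=cv2.imread('pics/top0.png')
E
```

```text
pics
t 0.0 pos [0.1594 0.6553 0.2549] R
 [[-0.001  0.237  0.972]
 [-0.002  0.972 -0.237]
 [-1.    -0.002 -0.   ]] F [-0.3  0.2  0.7] op 0.997 q [ 1.182  0.287  1.578  0.     1.279 -0.15 ]
side [437. 437.   1.] [0.604 0.767 0.529] [ 0.02 -0.88 -0.48]
top [384. 384.   1.] [ 0.562 -0.     0.907] [ 0.09  0.   -1.  ]
wrist [296. 296.   1.] [0.094 0.672 0.373] [ 0.27 -0.07 -0.96]
```

View pics/top0.png

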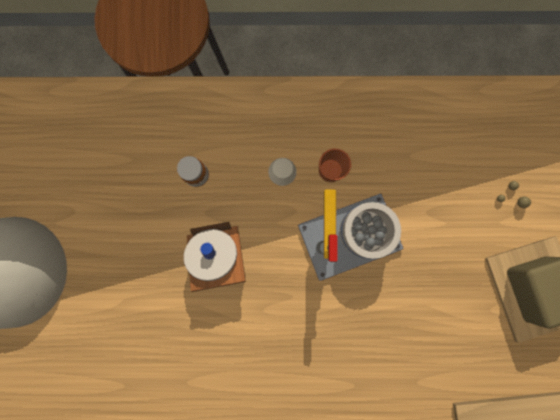

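View pics/side0.png

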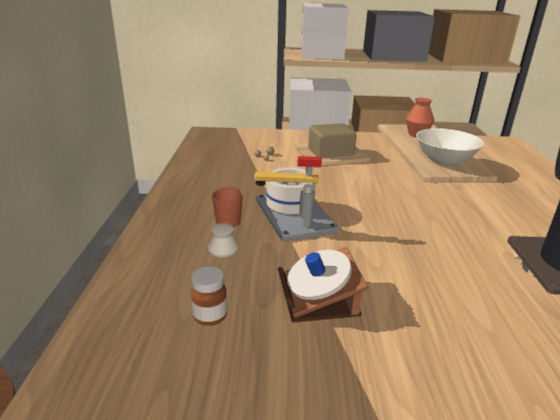

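The top view shows the lid on the rest at about (210,255), its knob leaning up the picture (+x). The jar mouth is at (372,231), the red handle at (333,248), and the yellow arm points to +x with its foot near (330,195). The cup, kiln stilt and glaze jar stand at (334,165), (283,171) and (191,170). The side view agrees. Next I'll enlarge both.

Run:
```python
from h import *
def crop(f,x,y,w,h,k,o):
    a=cv2.imread(f)[y:y+h,x:x+w]; a=cv2.resize(a,None,fx=k,fy=k,interpolation=cv2.INTER_CUBIC)
    a=cv2.convertScaleAbs(a,alpha=1.3)
    for i in range(0,w,10): cv2.line(a,(i*k,0),(i*k,12 if (x+i)%50==0 else 5),(0,255,255),1); (x+i)%50==0 and cv2.putText(a,str(x+i),(i*k,24),0,.4,(0,255,255))
    for i in range(0,h,10): cv2.line(a,(0,i*k),(12 if (y+i)%50==0 else 5,i*k),(0,255,255),1); (y+i)%50==0 and cv2.putText(a,str(y+i),(14,i*k),0,.4,(0,255,255))
    cv2.imwrite(o,a)
crop('pics/top0.png',170,150,250,150,3,'pics/top0c.png')
crop('pics/side0.png',190,140,190,190,3,'pics/side0c.png')
```

```text
(no output)
```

View pics/top0c.png

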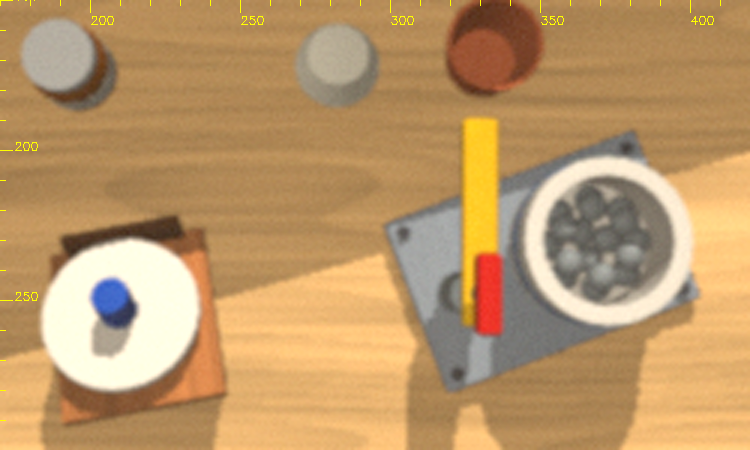

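View pics/side0c.png

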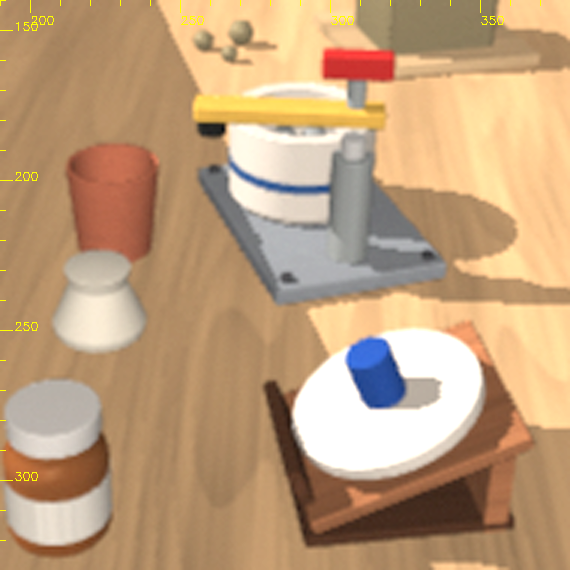

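Readings in full-picture pixels. Top: lid flange centre (210,254.8), knob top (206.5,248.7), jar rim centre (372.7,230.4), handle top centre (332.8,248), lip direction about 10 degrees of yaw. Side: knob top about (315,257), handle about (309,161). I'll now fit the poses from both views.

```bash
cat > fit.py <<'E'
from h import *
from scipy.optimize import least_squares
th=np.linspace(0,2*np.pi,60); circ=lambda r,z:np.c_[r*np.cos(th),r*np.sin(th),0*th+z]
FL=np.r_[circ(.058,.012),circ(.058,.022)]; KN=np.r_[circ(.014,.022),circ(.014,.056)]; KT=circ(.014,.056)
def comp(m,seed,rad=45):
    n,l,s,c=cv2.connectedComponentsWithStats(m.astype(np.uint8)); ys,xs=np.nonzero(l)
    k=np.argmin((xs-seed[0])**2+(ys-seed[1])**2); return l==l[ys[k],xs[k]]
A=np.linspace(0,2*np.pi,24,endpoint=False); D=np.c_[np.cos(A),np.sin(A)]
def sup(m):
    ys,xs=np.nonzero(m); return (np.c_[xs,ys]@D.T).max(0)+0.5*0
def psup(n,P):
    K,T=CAL[n]; q=P@T[:3,:3].T+T[:3,3]; q=q@K.T; return ((q[:,:2]/q[:,2:])@D.T).max(0)
CAL={n:cal(n) for n in('top','side')}
E
python3 - <<'E'
from fit import *
im={n:cv2.imread(f'pics/{n}0.png').astype(int) for n in('top','side')}
obs=[]
for n,s in(('top',(200,265)),('side',(330,285))):
    b,g,r=im[n].transpose(2,0,1)
    w=comp((b>120)&(r-b<50)&(np.minimum(r,g)>120),s); k=comp((b>r+40)&(b>90),{'top':(207,250),'side':(316,265)}[n])
    for nm,m in(('w',w),('k',k)):
        ys,xs=np.nonzero(m); print(n,nm,xs.min(),xs.max(),ys.min(),ys.max(),m.sum())
    obs.append((n,w,k))
def lidR(y,t=np.radians(22)): return R.from_euler('z',y)*R.from_euler('y',t)
def res(p):
    Rm=lidR(p[3]).as_matrix(); r=[]
    for n,w,k in obs:
        r+=[psup(n,FL@Rm.T+p[:3])-sup(w), psup(n,KN@Rm.T+p[:3])-sup(k)]
    return np.concatenate(r)
f=least_squares(res,[.5,.17,.05,.17],loss='soft_l1'); print('lid',np.round(f.x,4),'rms',np.sqrt((res(f.x)**2).mean()))
for y in (f.x[3],): print('axis',np.round(lidR(y).as_matrix()[:,2],3),'knob',np.round(f.x[:3]+lidR(y).as_matrix()[:,2]*.045,4))
m=atz('top',(372.7,230.4),.09); print('mouth',m)
h=tri([('top',(332.8,248)),('side',(309.5,158.5))]); print('handle tri(top-ish)',h, 'at .182',atz('top',(332.8,248),.182))
e1=atz('top',(332.6,234.4),.182);e2=atz('top',(332.8,261.5),.182);print('ends',e1,e2)
b,g,r=im['top'].transpose(2,0,1)
red=comp((r>120)&(g<60)&(b<60),(333,248)); c=np.array(cv2.minAreaRect(np.argwhere(red)[:,::-1].astype(np.float32))[:2]);print('red',c, cv2.minAreaRect(np.argwhere(red)[:,::-1].astype(np.float32)),atz('top',c[0],.182))
arm=atz('top',(330.3,190),.14); print('arm end',arm)
hc=atz('top',c[0],.182)[:2]; d=m[:2]-hc; print('dist',np.hypot(*d),'jar dir',np.arctan2(d[1],d[0]),'arm dir',np.arctan2(*(arm[:2]-hc)[::-1]))
for n,p in(('side',m),('side',[*hc,.172])): print(np.round(proj(n,p),1))
print(ctrl.finger_overhang)
E
```

```text
top w 184 236 230 279 1777
top k 201 212 243 254 115
side w 287 350 250 298 2053
side k 305 324 253 275 321
lid [0.534  0.1414 0.0468 0.1007] rms 1.8088310798788134
axis [0.373 0.038 0.927] knob [0.5507 0.1431 0.0885]
mouth [ 0.59072858 -0.20804297  0.09      ]
handle tri(top-ish) [ 0.55439438 -0.10968096  0.17719817] at .182 [ 0.55444455 -0.10895932  0.182     ]
ends [ 0.57995298 -0.10891843  0.182     ] [ 0.52927846 -0.10862792  0.182     ]
red [[332.5 248. ]
 [ 26.    7. ]] ((332.5, 248.0), (26.0, 7.0), 90.0) [ 0.55444443 -0.10839587  0.182     ]
arm end [ 0.67026678 -0.11176874  0.14      ]
dist 0.10604755501091728 jar dir -1.2215924567558754 arm dir -0.029112834345650058
[291.2 176.1]
[309.4 161. ]
0.025
```

Run:
```python
from fit import *
im={n:cv2.imread(f'pics/{n}0.png').astype(int) for n in('top','side')}
obs=[]
for n,s in(('top',(200,265)),('side',(330,285))):
    b,g,r=im[n].transpose(2,0,1)
    w=comp((b>100)&(r-b<60)&(np.minimum(r,g)>110),s); k=comp((b>r+25)&(b>g+20)&(b>45),{'top':(207,250),'side':(316,265)}[n])
    for nm,m in(('w',w),('k',k)):
        ys,xs=np.nonzero(m); print(n,nm,xs.min(),xs.max(),ys.min(),ys.max(),m.sum())
    obs.append((n,w,k))
def lidR(y,t=np.radians(22)): return R.from_euler('z',y)*R.from_euler('y',t)
def res(p):
    Rm=lidR(p[3],p[4] if len(p)>4 else np.radians(22)).as_matrix(); r=[]
    for n,w,k in obs:
        r+=[psup(n,FL@Rm.T+p[:3])-sup(w), psup(n,KN@Rm.T+p[:3])-sup(k)]
    return np.concatenate(r)
for x0 in([.5,.17,.05,.17],[.5,.17,.05,.17,.4]):
    f=least_squares(res,x0,loss='soft_l1'); print('lid',np.round(f.x,4)); r=res(f.x).reshape(4,-1); print('rms',np.sqrt((r**2).mean(1)),'mean',r.mean(1))
    M=lidR(f.x[3]).as_matrix(); a=M[:,2]; print('axis',np.round(a,3),'knob',np.round(f.x[:3]+a*.045,4))
p=f.x;p[4]=np.radians(22)
# tool target: x=-a, y = rest y
M=lidR(p[3]).as_matrix(); T=np.c_[-M[:,2],M[:,1],np.cross(-M[:,2],M[:,1])]
s=ctrl.get_state(); R0=R.from_quat(s['tcp_rot']); print('delta_rot/pi',np.round((R.from_matrix(T)*R0.inv()).as_rotvec()/np.pi,4))
for h in(.12,.051): print(h,'dpos',np.round(p[:3]+M[:,2]*h-s['eef_pos'],4))
```

```text
top w 183 236 229 279 1930
top k 200 212 243 257 144
side w 287 350 250 299 2126
side k 305 324 252 275 334
lid [0.534  0.1414 0.047  0.1508]
rms [0.56792108 1.91138805 0.57255378 0.98675709] mean [0.41488772 1.69658927 0.33266448 0.93563634]
axis [0.37  0.056 0.927] knob [0.5506 0.144  0.0887]
lid [0.5342 0.1415 0.0469 0.1494 0.3719]
rms [0.61196317 1.8934954  0.57577523 0.97738624] mean [0.45505717 1.65956966 0.3331573  0.93495746]
axis [0.37  0.056 0.927] knob [0.5509 0.144  0.0886]
delta_rot/pi [0.0061 0.1227 0.1219]
0.12 dpos [ 0.4192 -0.5072 -0.0971]
0.051 dpos [ 0.3936 -0.5111 -0.1611]
```

Call:
play_rows(
  targets=[
    {"delta_pos": [0.15,-0.17,0],"delta_rot": [0.002,0.04,0.04],"claw": 60},
    {"delta_pos": [0.15,-0.17,0],"delta_rot": [0.002,0.04,0.04],"claw": 60},
    {"delta_pos": [0.15,-0.17,0],"delta_rot": [0.002,0.04,0.04],"claw": 60},
    {"delta_pos": [0.15,-0.17,0],"delta_rot": [0.002,0.04,0.04],"claw": 60},
    {"delta_pos": [0.15,-0.17,0],"delta_rot": [0.002,0.04,0.04],"claw": 60},
    {"delta_pos": [0.445,-0.503,-0.02],"delta_rot": [0.006,0.123,0.122],"claw": 60},
    {"delta_pos": [0.445,-0.503,-0.02],"delta_rot": [0.006,0.123,0.122],"claw": 60},
    {"delta_pos": [0.445,-0.503,-0.02],"delta_rot": [0.006,0.123,0.122],"claw": 60},
    {"delta_pos": [0.445,-0.503,-0.02],"delta_rot": [0.006,0.123,0.122],"claw": 60},
    {"delta_pos": [0.445,-0.503,-0.02],"delta_rot": [0.006,0.123,0.122],"claw": 60},
    {"delta_pos": [0.445,-0.503,-0.02],"delta_rot": [0.006,0.123,0.122],"claw": 60},
    {"delta_pos": [0.445,-0.503,-0.02],"delta_rot": [0.006,0.123,0.122],"claw": 60},
    {"delta_pos": [0.445,-0.503,-0.02],"delta_rot": [0.006,0.123,0.122],"claw": 60},
    {"delta_pos": [0.445,-0.503,-0.02],"delta_rot": [0.006,0.123,0.122],"claw": 60},
    {"delta_pos": [0.445,-0.503,-0.02],"delta_rot": [0.006,0.123,0.122],"claw": 60},
    {"delta_pos": [0.445,-0.503,-0.02],"delta_rot": [0.006,0.123,0.122],"claw": 60},
    {"delta_pos": [0.445,-0.503,-0.02],"delta_rot": [0.006,0.123,0.122],"claw": 60},
    {"delta_pos": [0.445,-0.503,-0.02],"delta_rot": [0.006,0.123,0.122],"claw": 60},
    {"delta_pos": [0.445,-0.503,-0.02],"delta_rot": [0.006,0.123,0.122],"claw": 60},
    {"delta_pos": [0.445,-0.503,-0.02],"delta_rot": [0.006,0.123,0.122],"claw": 60},
  ],
)

```text
time: 1.82
eef_pos: [0.6035, 0.1537, 0.235]
tcp_rot: [-0.062, 0.827, 0.042, 0.557]
contact_force: [0.1, -0.6, -0.4]
opening: 0.703
```

```bash
cat > look.py <<'E'
from h import *
import sys
def wcap(name):
    c=cal('wrist'); im=ctrl.read_camera('wrist'); cv2.imwrite(f'pics/{name}.png',im); np.savez(f'pics/{name}.npz',K=c[0],T=c[1]); return c,im
E
python3 - <<'E'
from look import *
st(); c,im=wcap('w1')
for p in([.5507,.1437,.0888],[.5906,-.208,.09],[.534,.1414,.047]): print(proj('wrist',p,c))
print(np.round(-c[1][:3,:3].T@c[1][:3,3],4))
E
```

```text
t 1.82 pos [0.6035 0.1537 0.235 ] R
 [[-0.372 -0.15   0.916]
 [-0.056  0.989  0.139]
 [-0.927  0.    -0.376]] F [ 0.1 -0.6 -0.4] op 0.703 q [ 0.094  0.384  1.523 -0.021  1.62  -1.625]
[277.88446839 206.44999024]
[-90.99446321 192.35538604]
[278.37206206 195.9899882 ]
[0.5851 0.1509 0.3707]
```

View pics/w1.png

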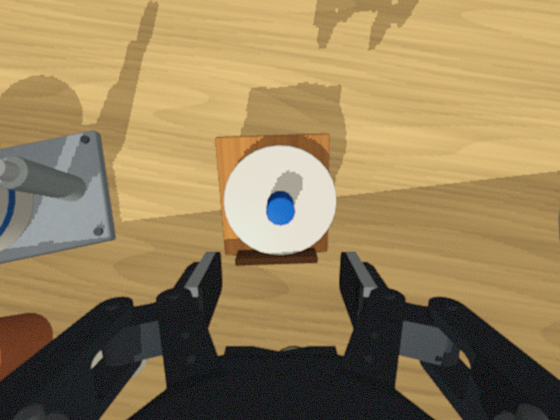

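The wrist view shows the lid centred at (279.8,200.5), with the knob top at (280.5,209). I'll refine the lid pose with this view added.

Run:
```python
from fit import *
z=np.load('pics/w1.npz'); CAL['wrist']=(z['K'],z['T'])
im={n:cv2.imread(f'pics/{f}.png').astype(int) for n,f in(('top','top0'),('side','side0'),('wrist','w1'))}
obs=[]
for n,s in(('top',(200,265)),('side',(330,285)),('wrist',(260,220))):
    b,g,r=im[n].transpose(2,0,1)
    w=comp((b>100)&(r-b<60)&(np.minimum(r,g)>110),s); k=comp((b>r+25)&(b>g+20)&(b>45),{'top':(207,250),'side':(316,265),'wrist':(280,208)}[n])
    for nm,m in(('w',w),('k',k)):
        ys,xs=np.nonzero(m); print(n,nm,xs.min(),xs.max(),ys.min(),ys.max(),m.sum())
    obs.append((n,w,k))
lidR=lambda y,t=np.radians(22):R.from_euler('z',y)*R.from_euler('y',t)
def mk(o):
  def res(p):
    Rm=lidR(p[3]).as_matrix(); r=[]
    for n,w,k in o: r+=[(psup(n,FL@Rm.T+p[:3])-sup(w)-.5)*(.4 if n=='wrist' else 1), (psup(n,KN@Rm.T+p[:3])-sup(k)-.5)*.5]
    return np.concatenate(r)
  return res
for o in(obs,obs[2:]):
    f=least_squares(mk(o),[.534,.1414,.047,.15],loss='soft_l1'); print('lid',np.round(f.x,4),np.round(np.sqrt((f.fun.reshape(2*len(o),-1)**2).mean(1)),2))
s=ctrl.get_state(); p=f.x if 0 else least_squares(mk(obs),[.534,.1414,.047,.15],loss='soft_l1').x
M=lidR(p[3]).as_matrix(); T=np.c_[-M[:,2],M[:,1],np.cross(-M[:,2],M[:,1])]
print(np.round((R.from_matrix(T)*R.from_quat(s['tcp_rot']).inv()).as_rotvec()/np.pi,4))
for h in(.09,.051):print(h,np.round(p[:3]+M[:,2]*h-s['eef_pos'],4))
```

```text
top w 183 236 229 279 1930
top k 200 212 243 257 144
side w 287 350 250 299 2126
side k 305 324 252 275 334
wrist w 224 336 145 254 9019
wrist k 266 294 191 225 792
lid [0.5349 0.1422 0.0479 0.2048] [0.51 0.69 0.52 0.34 0.44 0.67]
lid [0.5361 0.1434 0.0489 0.1602] [0.2  0.43]
[-0.     -0.0004  0.0169]
0.09 [-0.0355 -0.005  -0.1039]
0.051 [-0.0498 -0.0079 -0.1401]
```

Call:
play_rows(
  targets=[
    {"delta_pos": [-0.016,-0.0025,-0.047],"delta_rot": [0,0,0.003],"claw": 55},
    {"delta_pos": [-0.016,-0.0025,-0.047],"delta_rot": [0,0,0.003],"claw": 55},
    {"delta_pos": [-0.031,-0.005,-0.094],"delta_rot": [0,0,0.003],"claw": 55},
    {"delta_pos": [-0.031,-0.005,-0.094],"delta_rot": [0,0,0.003],"claw": 55},
    {"delta_pos": [-0.036,-0.006,-0.106],"delta_rot": [0,0,0.003],"claw": 55},
    {"delta_pos": [-0.04,-0.0065,-0.117],"delta_rot": [0,0,0.003],"claw": 55},
    {"delta_pos": [-0.044,-0.007,-0.128],"delta_rot": [0,0,0.003],"claw": 55},
    {"delta_pos": [-0.0484,-0.0077,-0.138],"delta_rot": [0,0,0.003],"claw": 55},
    {"delta_pos": [-0.0484,-0.0077,-0.138],"delta_rot": [0,0,0.003],"claw": 55},
    {"delta_pos": [-0.0484,-0.0077,-0.138],"delta_rot": [0,0,0.003],"claw": 55},
    {"delta_pos": [-0.0484,-0.0077,-0.138],"delta_rot": [0,0,0.003],"claw": 55},
  ],
)

```text
time: 2.78
eef_pos: [0.5557, 0.1463, 0.098]
tcp_rot: [-0.067, 0.826, 0.045, 0.557]
contact_force: [-0.6, -0.4, 0.3]
opening: 0.648
```

Run:
```python
from look import *
st(); c,im=wcap('w2'); cv2.imwrite('pics/w2c.png',cv2.resize(im[120:400,120:440],None,fx=2,fy=2))
```

```text
t 2.78 pos [0.5557 0.1463 0.098 ] R
 [[-0.37  -0.16   0.915]
 [-0.06   0.987  0.149]
 [-0.927  0.    -0.374]] F [-0.6 -0.4  0.3] op 0.648 q [ 0.091  0.435  1.727 -0.026  1.363 -1.63 ]
```

View pics/w2c.png

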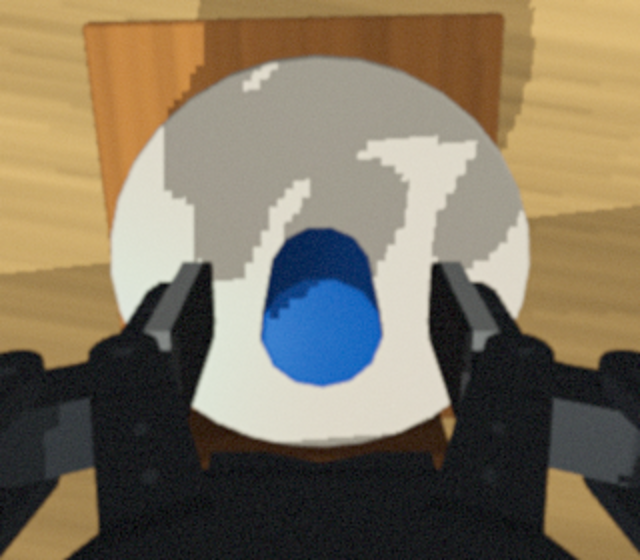

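Run:
```python
from h import *
z=np.load('pics/w2.npz'); c=(z['K'],z['T']); s=ctrl.get_state(); M=R.from_quat(s['tcp_rot']).as_matrix(); t=np.array(s['eef_pos'])
for d in(-.003,0,.003): print(d,proj('w',t+M[:,0]*d,c))
print(proj('w',t+M[:,2]*.003,c),'flange c',[proj('w',t+M[:,0]*d,c) for d in(.029,.033)], 'flange y edges',[proj('w',t+M[:,0]*.032+M[:,1]*k*.058,c) for k in(-1,1)])
```

```text
-0.003 [279.85767269 288.9337518 ]
0 [279.86233703 285.40746975]
0.003 [279.8668027  282.03138851]
[279.8635406  291.35357503] flange c [array([279.89877885, 257.85716662]), array([279.90283451, 254.79105544])] flange y edges [array([174.77631653, 255.55234807]), array([384.98196965, 255.5357462 ])]
```

The knob is centred between the pads: its top is at (280.5,286) and was predicted at (279.9,285.4), and the flange edges match. Closing the gripper.

Call:
play_rows(
  targets=[
    {"delta_pos": [0,0,0],"delta_rot": [0,0,0],"claw": 35},
    {"delta_pos": [0,0,0],"delta_rot": [0,0,0],"claw": 35},
    {"delta_pos": [0,0,0],"delta_rot": [0,0,0],"claw": 31},
    {"delta_pos": [0,0,0],"delta_rot": [0,0,0],"claw": 29},
    {"delta_pos": [0,0,0],"delta_rot": [0,0,0],"claw": 25},
    {"delta_pos": [0,0,0],"delta_rot": [0,0,0],"claw": 20},
    {"delta_pos": [0,0,0],"delta_rot": [0,0,0],"claw": 20},
    {"delta_pos": [0,0,0],"delta_rot": [0,0,0],"claw": 20},
    {"delta_pos": [0,0,0],"delta_rot": [0,0,0],"claw": 20},
    {"delta_pos": [0,0,0],"delta_rot": [0,0,0],"claw": 20},
  ],
  newtons=60,
)

```text
time: 3.67
eef_pos: [0.5563, 0.1464, 0.0987]
tcp_rot: [-0.067, 0.826, 0.045, 0.558]
contact_force: [1.9, 1.0, 3.7]
opening: 0.307
```

Call:
play_rows(
  targets=[
    {"delta_pos": [0.0019,0.0003,0.0046],"delta_rot": [0,0,0],"claw": 20},
    {"delta_pos": [0.0037,0.0006,0.0093],"delta_rot": [0,0,0],"claw": 20},
    {"delta_pos": [0.0074,0.0012,0.0185],"delta_rot": [0,0,0],"claw": 20},
    {"delta_pos": [0.0111,0.0018,0.0278],"delta_rot": [0,0,0],"claw": 20},
    {"delta_pos": [0.0148,0.0024,0.0371],"delta_rot": [0,0,0],"claw": 20},
    {"delta_pos": [0.0185,0.003,0.046],"delta_rot": [0,0,0],"claw": 20},
    {"delta_pos": [0.0185,0.003,0.07],"delta_rot": [0,0,0],"claw": 20},
    {"delta_pos": [0.0185,0.003,0.09],"delta_rot": [0,0,0],"claw": 20},
    {"delta_pos": [0.0185,0.003,0.11],"delta_rot": [0,0,0],"claw": 20},
    {"delta_pos": [0.0185,0.003,0.13],"delta_rot": [0,0,0],"claw": 20},
    {"delta_pos": [0.0185,0.003,0.13],"delta_rot": [0,0,0],"claw": 20},
    {"delta_pos": [0.0185,0.003,0.13],"delta_rot": [0,0,0],"claw": 20},
  ],
)

```text
time: 4.67
eef_pos: [0.5759, 0.1495, 0.2306]
tcp_rot: [-0.067, 0.825, 0.045, 0.56]
contact_force: [-0.6, 0.4, -4.8]
opening: 0.31
```

Run:
```python
from look import *
s=st(); M=R.from_quat(s['tcp_rot']).as_matrix(); t=np.array(s['eef_pos'])
m=np.array([.5907,-.208]); col=np.array([.5544,-.1087])
y=np.arctan2(*(M[:,1])[1::-1])
for yaw in(1.7,1.5):
    T=np.c_[[0,0,-1],[np.cos(yaw),np.sin(yaw),0],np.cross([0,0,-1],[np.cos(yaw),np.sin(yaw),0])]
    print(yaw,np.round((R.from_matrix(T)*R.from_matrix(M).inv()).as_rotvec()/np.pi,4))
print('dpos to mouth at tcp z .20',np.r_[m,.20]-t)
```

```text
t 4.67 pos [0.5759 0.1495 0.2306] R
 [[-0.364 -0.16   0.918]
 [-0.059  0.987  0.149]
 [-0.93  -0.    -0.369]] F [-0.6  0.4 -4.8] op 0.31 q [ 0.093  0.325  1.606 -0.025  1.587 -1.634]
1.7 [ 0.0175 -0.1189 -0.01  ]
1.5 [ 0.0055 -0.1204 -0.0729]
dpos to mouth at tcp z .20 [ 0.01475559 -0.35746123 -0.030577  ]
```

Call:
play_rows(
  targets=[
    {"delta_pos": [0,0,0.04],"delta_rot": [0.004,-0.03,-0.003],"claw": 20},
    {"delta_pos": [0,-0.01,0.06],"delta_rot": [0.009,-0.06,-0.005],"claw": 20},
    {"delta_pos": [0.003,-0.04,0.07],"delta_rot": [0.0175,-0.09,-0.008],"claw": 20},
    {"delta_pos": [0.005,-0.07,0.07],"delta_rot": [0.0175,-0.119,-0.01],"claw": 20},
    {"delta_pos": [0.006,-0.1,0.07],"delta_rot": [0.0175,-0.119,-0.01],"claw": 20},
    {"delta_pos": [0.0075,-0.13,0.07],"delta_rot": [0.0175,-0.119,-0.01],"claw": 20},
    {"delta_pos": [0.009,-0.16,0.07],"delta_rot": [0.0175,-0.119,-0.01],"claw": 20},
    {"delta_pos": [0.01,-0.19,0.07],"delta_rot": [0.0175,-0.119,-0.01],"claw": 20},
    {"delta_pos": [0.011,-0.22,0.07],"delta_rot": [0.0175,-0.119,-0.01],"claw": 20},
    {"delta_pos": [0.012,-0.25,0.07],"delta_rot": [0.0175,-0.119,-0.01],"claw": 20},
    {"delta_pos": [0.013,-0.28,0.07],"delta_rot": [0.0175,-0.119,-0.01],"claw": 20},
    {"delta_pos": [0.014,-0.31,0.07],"delta_rot": [0.0175,-0.119,-0.01],"claw": 20},
    {"delta_pos": [0.0148,-0.335,0.06],"delta_rot": [0.0175,-0.119,-0.01],"claw": 20},
    {"delta_pos": [0.0148,-0.35,0.04],"delta_rot": [0.0175,-0.119,-0.01],"claw": 20},
    {"delta_pos": [0.0148,-0.3575,0.01],"delta_rot": [0.0175,-0.119,-0.01],"claw": 20},
    {"delta_pos": [0.0148,-0.3575,-0.02],"delta_rot": [0.0175,-0.119,-0.01],"claw": 20},
    {"delta_pos": [0.0148,-0.3575,-0.04],"delta_rot": [0.0175,-0.119,-0.01],"claw": 20},
    {"delta_pos": [0.0148,-0.3575,-0.05],"delta_rot": [0.0175,-0.119,-0.01],"claw": 20},
    {"delta_pos": [0.0148,-0.3575,-0.05],"delta_rot": [0.0175,-0.119,-0.01],"claw": 20},
    {"delta_pos": [0.0148,-0.3575,-0.05],"delta_rot": [0.0175,-0.119,-0.01],"claw": 20},
  ],
)

```text
time: 6.33
eef_pos: [0.5903, -0.2076, 0.1796]
tcp_rot: [-0.045, 0.706, 0.046, 0.705]
contact_force: [-0.3, 0.3, -3.6]
opening: 0.307
```

Run:
```python
from look import *
s=st(); c,im=wcap('w3'); sd=ctrl.read_camera('side'); cv2.imwrite('pics/side3.png',sd); tp=ctrl.read_camera('top'); cv2.imwrite('pics/top3.png',tp)
a=cv2.resize(im[:,80:480],None,fx=1,fy=1); b=cv2.resize(sd[90:230,220:370],(450,420),interpolation=cv2.INTER_CUBIC)
cv2.imwrite('pics/c3.png',np.hstack([a,b[:,:400]]))
```

```text
t 6.33 pos [ 0.5903 -0.2076  0.1796] R
 [[-0.002 -0.129  0.992]
 [ 0.001  0.992  0.129]
 [-1.     0.002 -0.002]] F [-0.3  0.3 -3.6] op 0.307 q [-0.5    0.252  1.765  0.     1.128 -2.201]
```

View pics/c3.png

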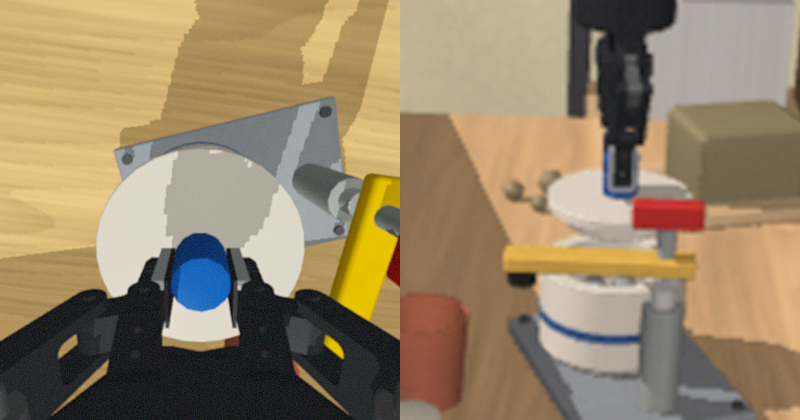

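The lid hangs level in the grip over the jar and clear of the clamp. Before lowering, I'll sidestep so the wrist camera sees the mouth past the lid.

Call:
play_rows(
  targets=[
    {"delta_pos": [0.01,0,0.03],"delta_rot": [0,0,0],"claw": 20},
    {"delta_pos": [0.03,0,0.06],"delta_rot": [0,0,0],"claw": 20},
    {"delta_pos": [0.06,0,0.08],"delta_rot": [0,0,0],"claw": 20},
    {"delta_pos": [0.09,0,0.08],"delta_rot": [0,0,0],"claw": 20},
    {"delta_pos": [0.11,0,0.08],"delta_rot": [0,0,0],"claw": 20},
    {"delta_pos": [0.11,0,0.08],"delta_rot": [0,0,0],"claw": 20},
    {"delta_pos": [0.11,0,0.08],"delta_rot": [0,0,0],"claw": 20},
    {"delta_pos": [0.11,0,0.08],"delta_rot": [0,0,0],"claw": 20},
  ],
)

```text
time: 7.15
eef_pos: [0.7016, -0.2083, 0.2635]
tcp_rot: [-0.047, 0.704, 0.045, 0.707]
contact_force: [0.2, -0.1, -3.6]
opening: 0.309
```

Run:
```python
from look import *
s=st(); c,im=wcap('w4'); 
a=cv2.resize(im[0:180,150:416],None,fx=3,fy=3,interpolation=cv2.INTER_CUBIC)
cv2.imwrite('pics/w4c.png',a)
print(proj('w',[.5907,-.208,.09],c))
```

```text
t 7.15 pos [ 0.7016 -0.2083  0.2635] R
 [[ 0.003 -0.129  0.992]
 [-0.002  0.992  0.129]
 [-1.    -0.003  0.003]] F [ 0.2 -0.1 -3.6] op 0.309 q [-0.427  0.403  1.414 -0.     1.32  -2.127]
[296.55230622  77.94349048]
```

View pics/w4c.png

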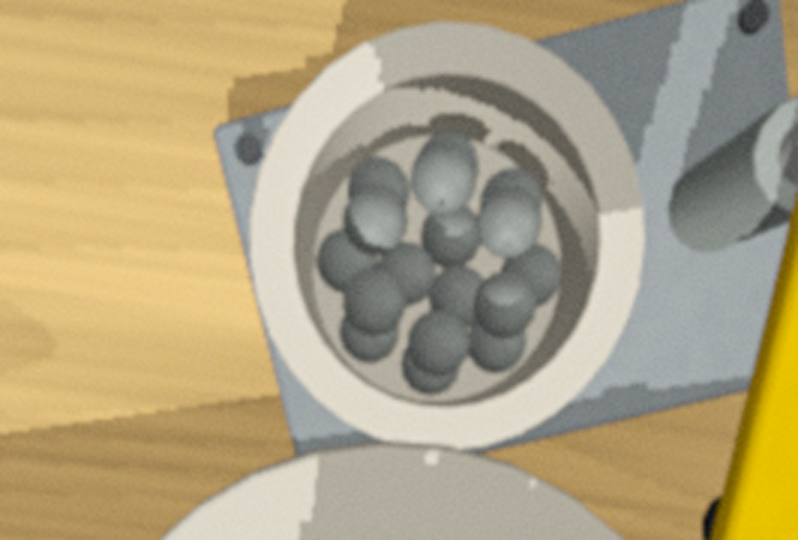

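The mouth's inner edge spans columns 248.3–350 and rows 25–135.3. The outer rim's left, right and top are at 233.3, 364.3 and 7.3, and the lid flange's near edge is at row 148.3.

Run:
```python
from fit import *
z=np.load('pics/w4.npz'); c=(z['K'],z['T']); z3=np.load('pics/w3.npz'); z2=np.load('pics/w2.npz')
th=np.linspace(0,2*np.pi,720)
def ext(P,c):
    q=(P@c[1][:3,:3].T+c[1][:3,3])@c[0].T; q=q[:,:2]/q[:,2:]; return np.array([q[:,0].min(),q[:,0].max(),q[:,1].min(),q[:,1].max()])
C=lambda p,r:np.c_[p[0]+r*np.cos(th),p[1]+r*np.sin(th),0*th+.09]
oi=np.array([248.3,350,25,135.3]); oo=np.array([233.3,364.3,7.3])
fi=least_squares(lambda p:ext(C(p,.0465),c)-oi,[.59,-.208]); print('inner',fi.x,fi.fun)
fo=least_squares(lambda p:ext(C(p,.06),c)[:3]-oo,[.59,-.208]); print('outer',fo.x,fo.fun)
# lid-in-hand: flange extents as predicted from tool axis
M=np.array([[0,0,1],[0,1,0],[-1,0,0]])
for nm,zz,t,Rm in(('w3',z3,[.5903,-.2076,.1796],[[-.002,-.129,.992],[.001,.992,.129],[-1,.002,-.002]]),('w4',z,[.7016,-.2083,.2635],[[.003,-.129,.992],[-.002,.992,.129],[-1,-.003,.003]]),('w2',z2,[.5557,.1463,.098],[[-.37,-.16,.915],[-.06,.987,.149],[-.927,0,-.374]])):
    Rm=np.array(Rm);cc=(zz['K'],zz['T'])
    for d in(.030,.032,.034):
        L=np.c_[0*th+d,.058*np.cos(th),.058*np.sin(th)]@Rm.T+t; print(nm,d,np.round(ext(L,cc),1), 'knobtop',np.round(ext(np.c_[0*th+d-.034,.014*np.cos(th),.014*np.sin(th)]@Rm.T+t,cc),1))
```

```text
inner [ 0.5944493  -0.20511624] [-0.26952893  0.26862066 -0.12465631  0.17711601]
outer [ 0.59478919 -0.20542314] [-0.49029431  0.48841181  0.04943316]
w3 0.03 [172.8 387.1 147.7 345.7] knobtop [247.7 312.2 260.  317.4]
w3 0.032 [174.1 385.8 147.5 343.4] knobtop [248.1 311.8 257.9 314.7]
w3 0.034 [175.4 384.5 147.2 341.1] knobtop [248.6 311.3 256.  312. ]
w4 0.03 [172.7 386.9 147.7 345.6] knobtop [247.5 312.1 259.9 317.3]
w4 0.032 [174.  385.7 147.4 343.3] knobtop [248.  311.6 257.9 314.6]
w4 0.034 [175.3 384.4 147.1 341. ] knobtop [248.5 311.2 255.9 311.9]
w2 0.03 [173.2 386.6 148.3 345.5] knobtop [247.8 312.1 260.1 317.3]
w2 0.032 [174.5 385.4 148.  343.2] knobtop [248.3 311.6 258.1 314.6]
w2 0.034 [175.8 384.1 147.8 340.9] knobtop [248.7 311.2 256.1 311.9]
```

Call:
play_rows(
  targets=[
    {"delta_pos": [-0.03,0.0006,0],"delta_rot": [0,0,0],"claw": 20},
    {"delta_pos": [-0.06,0.0012,0],"delta_rot": [0,0,0],"claw": 20},
    {"delta_pos": [-0.09,0.0018,-0.01],"delta_rot": [0,0,0],"claw": 20},
    {"delta_pos": [-0.108,0.0023,-0.03],"delta_rot": [0,0,0],"claw": 20},
    {"delta_pos": [-0.108,0.0023,-0.055],"delta_rot": [0,0,0],"claw": 20},
    {"delta_pos": [-0.108,0.0023,-0.08],"delta_rot": [0,0,0],"claw": 20},
    {"delta_pos": [-0.108,0.0023,-0.095],"delta_rot": [0,0,0],"claw": 20},
    {"delta_pos": [-0.108,0.0023,-0.105],"delta_rot": [0,0,0],"claw": 20},
    {"delta_pos": [-0.108,0.0023,-0.1115],"delta_rot": [0,0,0],"claw": 20},
    {"delta_pos": [-0.108,0.0023,-0.1115],"delta_rot": [0,0,0],"claw": 20},
    {"delta_pos": [-0.108,0.0023,-0.1115],"delta_rot": [0,0,0],"claw": 20},
    {"delta_pos": [-0.108,0.0023,-0.1115],"delta_rot": [0,0,0],"claw": 20},
  ],
)

```text
time: 8.2
eef_pos: [0.5943, -0.2066, 0.1537]
tcp_rot: [-0.047, 0.704, 0.044, 0.708]
contact_force: [0.3, 0.3, -4.2]
opening: 0.308
```

Run:
```python
from look import *
s=st(); c,im=wcap('w5'); sd=ctrl.read_camera('side'); tp=ctrl.read_camera('top'); cv2.imwrite('pics/side5.png',sd); cv2.imwrite('pics/top5.png',tp)
a=cv2.resize(sd[130:230,240:340],(400,400),interpolation=cv2.INTER_CUBIC); b=cv2.resize(tp[180:280,325:425],(400,400),interpolation=cv2.INTER_CUBIC)
w=cv2.resize(im[60:300,140:420],(400,343))[:200]; w2=np.zeros((200,400,3),np.uint8); w2[:]=w
cv2.imwrite('pics/c5.png',np.vstack([np.hstack([a,b]),np.hstack([w2,w2])]))
print(proj('side',[.5935,-.206,.09]),proj('side',[.5907,-.208,.09]),proj('side',[*s['eef_pos'][:2],.112]))
```

```text
t 8.2 pos [ 0.5943 -0.2066  0.1537] R
 [[ 0.006 -0.129  0.992]
 [-0.003  0.992  0.129]
 [-1.    -0.004  0.006]] F [ 0.3  0.3 -4.2] op 0.308 q [-0.496  0.284  1.777 -0.     1.074 -2.196]
[290.08647261 176.43602097] [291.23742988 176.13762271] [290.10758531 168.00849799]
```

View pics/c5.png

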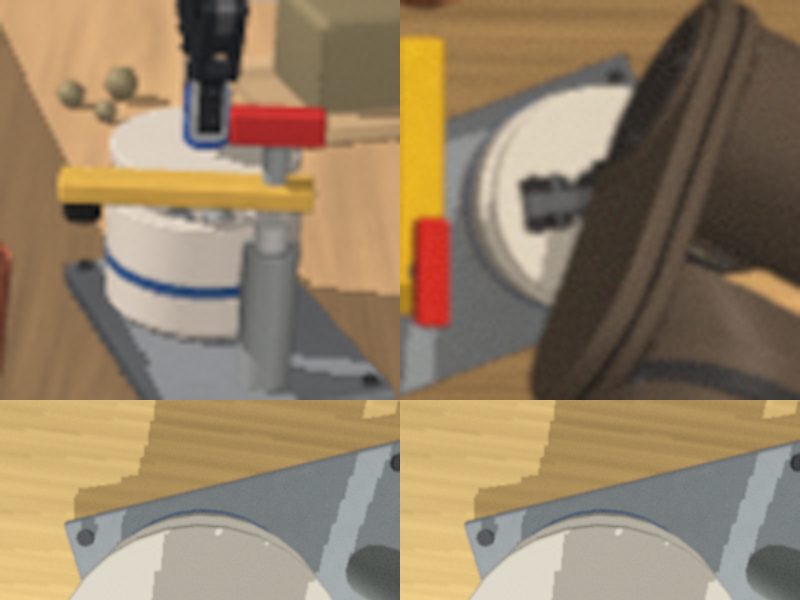

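Call:
play_rows(
  targets=[
    {"delta_pos": [0,0,-0.002],"delta_rot": [0.001,0.002,0],"claw": 20},
    {"delta_pos": [0,0.0004,-0.004],"delta_rot": [0.001,0.002,0],"claw": 20},
    {"delta_pos": [0,0.0004,-0.005],"delta_rot": [0.001,0.002,0],"claw": 20},
    {"delta_pos": [0,0.0004,-0.006],"delta_rot": [0.001,0.002,0],"claw": 20},
    {"delta_pos": [0,0.0004,-0.007],"delta_rot": [0.001,0.002,0],"claw": 20},
    {"delta_pos": [0,0.0004,-0.008],"delta_rot": [0.001,0.002,0],"claw": 20},
    {"delta_pos": [0,0.0004,-0.008],"delta_rot": [0.001,0.002,0],"claw": 20},
    {"delta_pos": [0,0.0004,-0.008],"delta_rot": [0.001,0.002,0],"claw": 20},
  ],
)

```text
time: 9.02
eef_pos: [0.594, -0.206, 0.1452]
tcp_rot: [-0.046, 0.706, 0.046, 0.705]
contact_force: [0.3, -0.1, -4.9]
opening: 0.308
```

Call:
play_rows(
  targets=[
    {"delta_pos": [0,0,-0.0007],"delta_rot": [0,0,0],"claw": 20},
    {"delta_pos": [0,0,-0.0014],"delta_rot": [0,0,0],"claw": 20},
    {"delta_pos": [0,0,-0.002],"delta_rot": [0,0,0],"claw": 20},
    {"delta_pos": [0,0,-0.0026],"delta_rot": [0,0,0],"claw": 20},
    {"delta_pos": [0,0,-0.003],"delta_rot": [0,0,0],"claw": 20},
    {"delta_pos": [0,0,-0.003],"delta_rot": [0,0,0],"claw": 20},
  ],
)

```text
time: 9.52
eef_pos: [0.5939, -0.206, 0.142]
tcp_rot: [-0.046, 0.706, 0.046, 0.705]
contact_force: [0.1, -0.2, -4.9]
opening: 0.308
```

Call:
play_rows(
  targets=[
    {"delta_pos": [0,0,-0.0007],"delta_rot": [0,0,0],"claw": 20},
    {"delta_pos": [0,0,-0.0014],"delta_rot": [0,0,0],"claw": 20},
    {"delta_pos": [0,0,-0.0021],"delta_rot": [0,0,0],"claw": 20},
    {"delta_pos": [0,0,-0.0028],"delta_rot": [0,0,0],"claw": 20},
    {"delta_pos": [0,0,-0.0034],"delta_rot": [0,0,0],"claw": 20},
    {"delta_pos": [0,0,-0.004],"delta_rot": [0,0,0],"claw": 20},
    {"delta_pos": [0,0,-0.004],"delta_rot": [0,0,0],"claw": 20},
  ],
)

```text
time: 10.1
eef_pos: [0.5938, -0.2059, 0.1378]
tcp_rot: [-0.046, 0.706, 0.046, 0.705]
contact_force: [-0.4, 0.4, -4.6]
opening: 0.312
```

Call:
play_rows(
  targets=[
    {"delta_pos": [0,0,-0.0006],"delta_rot": [0,0,0],"claw": 20},
    {"delta_pos": [0,0,-0.0012],"delta_rot": [0,0,0],"claw": 20},
    {"delta_pos": [0,0,-0.0018],"delta_rot": [0,0,0],"claw": 20},
    {"delta_pos": [0,0,-0.0024],"delta_rot": [0,0,0],"claw": 20},
    {"delta_pos": [0,0,-0.0024],"delta_rot": [0,0,0],"claw": 20},
    {"delta_pos": [0,0,-0.0024],"delta_rot": [0,0,0],"claw": 20},
  ],
)

```text
time: 10.6
eef_pos: [0.5938, -0.2059, 0.1353]
tcp_rot: [-0.046, 0.706, 0.046, 0.705]
contact_force: [0.1, -0.7, -4.1]
opening: 0.305
```

Call:
play_rows(
  targets=[
    {"delta_pos": [0,0,-0.0005],"delta_rot": [0,0,0],"claw": 20},
    {"delta_pos": [0,0,-0.001],"delta_rot": [0,0,0],"claw": 20},
    {"delta_pos": [0,0,-0.0015],"delta_rot": [0,0,0],"claw": 20},
    {"delta_pos": [0,0,-0.0015],"delta_rot": [0,0,0],"claw": 20},
    {"delta_pos": [0,0,-0.0015],"delta_rot": [0,0,0],"claw": 20},
  ],
)

```text
time: 11.02
eef_pos: [0.5938, -0.2059, 0.1339]
tcp_rot: [-0.046, 0.706, 0.046, 0.705]
contact_force: [0.2, -0.3, -4.1]
opening: 0.308
```

Call:
play_rows(
  targets=[
    {"delta_pos": [0,0,-0.0005],"delta_rot": [0,0,0],"claw": 20},
    {"delta_pos": [0,0,-0.001],"delta_rot": [0,0,0],"claw": 20},
    {"delta_pos": [0,0,-0.0013],"delta_rot": [0,0,0],"claw": 20},
    {"delta_pos": [0,0,-0.0013],"delta_rot": [0,0,0],"claw": 20},
  ],
)

```text
time: 11.35
eef_pos: [0.594, -0.2061, 0.1337]
tcp_rot: [-0.046, 0.706, 0.046, 0.705]
contact_force: [-2.8, 1.1, 3.1]
opening: 0.306
```

Contact came at TCP z = 0.1337, where 0.134 was expected with the lid home, at about 7 N. I'll release gently and back off upward.

Call:
play_rows(
  targets=[
    {"delta_pos": [0,0,0],"delta_rot": [0,0,0],"claw": 28},
    {"delta_pos": [0,0,0],"delta_rot": [0,0,0],"claw": 32},
    {"delta_pos": [0,0,0],"delta_rot": [0,0,0],"claw": 38},
    {"delta_pos": [0,0,0],"delta_rot": [0,0,0],"claw": 45},
    {"delta_pos": [0,0,0],"delta_rot": [0,0,0],"claw": 50},
    {"delta_pos": [0,0,0],"delta_rot": [0,0,0],"claw": 50},
  ],
  newtons=20,
)

```text
time: 11.85
eef_pos: [0.5941, -0.2061, 0.1337]
tcp_rot: [-0.046, 0.706, 0.046, 0.705]
contact_force: [-0.1, -0.1, 0.5]
opening: 0.587
```

Call:
play_rows(
  targets=[
    {"delta_pos": [0,0,0.01],"delta_rot": [0,0,0],"claw": 50},
    {"delta_pos": [0,0,0.03],"delta_rot": [0,0,0],"claw": 50},
    {"delta_pos": [0,0,0.06],"delta_rot": [0,0,0],"claw": 50},
    {"delta_pos": [0,0,0.1],"delta_rot": [0,0,0],"claw": 50},
    {"delta_pos": [0.03,0,0.13],"delta_rot": [0,0,0],"claw": 50},
    {"delta_pos": [0.06,0,0.14],"delta_rot": [0,0,0],"claw": 50},
    {"delta_pos": [0.08,0,0.14],"delta_rot": [0,0,0],"claw": 50},
    {"delta_pos": [0.08,0.02,0.14],"delta_rot": [0,0,0],"claw": 50},
    {"delta_pos": [0.08,0.04,0.14],"delta_rot": [0,0,0],"claw": 50},
    {"delta_pos": [0.08,0.04,0.14],"delta_rot": [0,0,0],"claw": 50},
    {"delta_pos": [0.08,0.04,0.14],"delta_rot": [0,0,0],"claw": 50},
  ],
)

```text
time: 12.77
eef_pos: [0.6744, -0.1653, 0.2745]
tcp_rot: [-0.047, 0.706, 0.046, 0.705]
contact_force: [-0.8, -0.4, -0.3]
opening: 0.586
```

Run:
```python
from look import *
s=st(); c,im=wcap('w6'); 
print([np.round(proj('w',p,c),1) for p in([.594,-.206,.134],[.594,-.206,.1],[.5544,-.1087,.182])])
sd=ctrl.read_camera('side'); cv2.imwrite('pics/side6.png',sd)
a=cv2.resize(im[0:280,140:520],None,fx=1.5,fy=1.5,interpolation=cv2.INTER_CUBIC); b=cv2.resize(sd[140:240,260:317],None,fx=4,fy=4,interpolation=cv2.INTER_CUBIC)
o=np.zeros((420,570+228,3),np.uint8); o[:,:570]=a; o[:400,570:]=b; cv2.imwrite('pics/c6.png',o)
```

```text
t 12.77 pos [ 0.6744 -0.1653  0.2745] R
 [[-0.    -0.131  0.991]
 [-0.001  0.991  0.131]
 [-1.    -0.001 -0.   ]] F [-0.8 -0.4 -0.3] op 0.586 q [-3.860e-01  3.160e-01  1.507e+00 -1.000e-03  1.319e+00 -2.088e+00]
[array([243.9, 105.3]), array([248.2, 107.8]), array([391.5,  56.5])]
```

View pics/c6.png

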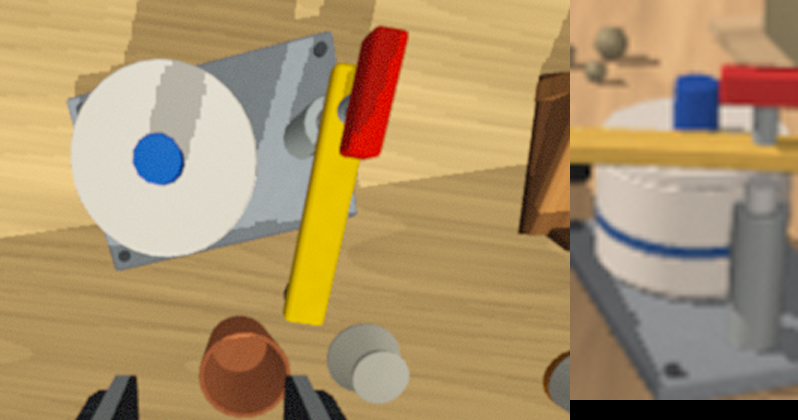

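The lid sits home: flange on the rim, level in both views, knob top at (245.7,106) as predicted. The handle's top centre is near (395,60), which puts its axis at about (0.557, -0.107). I'll turn the tool half round so the wrist camera overlooks the foot, and hover over the handle.

Call:
play_rows(
  targets=[
    {"delta_pos": [-0.06,0.03,-0.01],"delta_rot": [0,0,-0.25],"claw": 50},
    {"delta_pos": [-0.06,0.03,-0.01],"delta_rot": [0,0,-0.25],"claw": 50},
    {"delta_pos": [-0.06,0.03,-0.01],"delta_rot": [0,0,-0.25],"claw": 50},
    {"delta_pos": [-0.06,0.03,-0.01],"delta_rot": [0,0,-0.25],"claw": 50},
    {"delta_pos": [-0.117,0.058,-0.02],"delta_rot": [0,0,-0.51],"claw": 50},
    {"delta_pos": [-0.117,0.058,-0.02],"delta_rot": [0,0,-0.51],"claw": 50},
    {"delta_pos": [-0.117,0.058,-0.02],"delta_rot": [0,0,-0.51],"claw": 50},
    {"delta_pos": [-0.117,0.058,-0.02],"delta_rot": [0,0,-0.51],"claw": 50},
    {"delta_pos": [-0.117,0.058,-0.02],"delta_rot": [0,0,-0.51],"claw": 50},
    {"delta_pos": [-0.117,0.058,-0.02],"delta_rot": [0,0,-0.51],"claw": 50},
    {"delta_pos": [-0.117,0.058,-0.02],"delta_rot": [0,0,-0.51],"claw": 50},
    {"delta_pos": [-0.117,0.058,-0.02],"delta_rot": [0,0,-0.51],"claw": 50},
    {"delta_pos": [-0.117,0.058,-0.02],"delta_rot": [0,0,-0.51],"claw": 50},
    {"delta_pos": [-0.117,0.058,-0.02],"delta_rot": [0,0,-0.51],"claw": 50},
    {"delta_pos": [-0.117,0.058,-0.02],"delta_rot": [0,0,-0.51],"claw": 50},
    {"delta_pos": [-0.117,0.058,-0.02],"delta_rot": [0,0,-0.51],"claw": 50},
  ],
)

```text
time: 14.2
eef_pos: [0.5571, -0.1091, 0.2545]
tcp_rot: [0.474, 0.524, -0.474, 0.524]
contact_force: [-0.0, -0.7, -0.6]
opening: 0.582
```

Call:
play_rows(
  targets=[
    {"delta_pos": [0,0,0],"delta_rot": [0,0,-0.3],"claw": 50},
    {"delta_pos": [0,0,0],"delta_rot": [0,0,-0.3],"claw": 50},
    {"delta_pos": [0,0,0],"delta_rot": [0,0,-0.3],"claw": 50},
    {"delta_pos": [0,0,0],"delta_rot": [0,0,-0.3],"claw": 50},
    {"delta_pos": [0,0,0],"delta_rot": [0,0,-0.537],"claw": 50},
    {"delta_pos": [0,0,0],"delta_rot": [0,0,-0.537],"claw": 50},
    {"delta_pos": [0,0,0],"delta_rot": [0,0,-0.537],"claw": 50},
    {"delta_pos": [0,0,0],"delta_rot": [0,0,-0.537],"claw": 50},
    {"delta_pos": [0,0,0],"delta_rot": [0,0,-0.537],"claw": 50},
    {"delta_pos": [0,0,0],"delta_rot": [0,0,-0.537],"claw": 50},
    {"delta_pos": [0,0,0],"delta_rot": [0,0,-0.537],"claw": 50},
    {"delta_pos": [0,0,0],"delta_rot": [0,0,-0.537],"claw": 50},
    {"delta_pos": [0,0,0],"delta_rot": [0,0,-0.537],"claw": 50},
    {"delta_pos": [0,0,0],"delta_rot": [0,0,-0.537],"claw": 50},
    {"delta_pos": [0,0,0],"delta_rot": [0,0,-0.537],"claw": 50},
    {"delta_pos": [0,0,0],"delta_rot": [0,0,-0.537],"claw": 50},
    {"delta_pos": [0,0,0],"delta_rot": [0,0,-0.537],"claw": 50},
    {"delta_pos": [0,0,0],"delta_rot": [0,0,-0.537],"claw": 50},
    {"delta_pos": [0,0,0],"delta_rot": [0,0,-0.537],"claw": 50},
  ],
)

```text
time: 15.78
eef_pos: [0.5571, -0.1092, 0.2545]
tcp_rot: [0.707, -0.005, -0.707, -0.006]
contact_force: [-0.7, -0.3, -1.1]
opening: 0.587
```

Run:
```python
from look import *
s=st(); c,im=wcap('w7'); cv2.imwrite('pics/w7c.png',im)
b,g,r=im.astype(int).transpose(2,0,1); m=((r>120)&(g<60)&(b<60)).astype(np.uint8)
n,l,S,C=cv2.connectedComponentsWithStats(m); k=1+np.argmax(S[1:,4]); print(S[k],C[k],cv2.minAreaRect(np.argwhere(l==k)[:,::-1].astype(np.float32)))
print([np.round(proj('w',p,c),1) for p in([.557,-.107,.182],[.583,-.107,.182],[.531,-.107,.182],[.594,-.206,.134])])
```

```text
t 15.78 pos [ 0.5571 -0.1092  0.2545] R
 [[ 0.    -0.016 -1.   ]
 [ 0.    -1.     0.016]
 [-1.    -0.    -0.   ]] F [-0.7 -0.3 -1.1] op 0.587 q [-0.372  0.052  1.846  0.     1.243  1.214]
[ 268  193   22   74 1536] [278.65559896 229.39518229] ((278.5, 229.5), (73.0, 21.0), 90.0)
[array([277.8, 234.5]), array([277.1, 197.5]), array([278.5, 269. ]), array([400.4, 168.7])]
```

View pics/w7c.png

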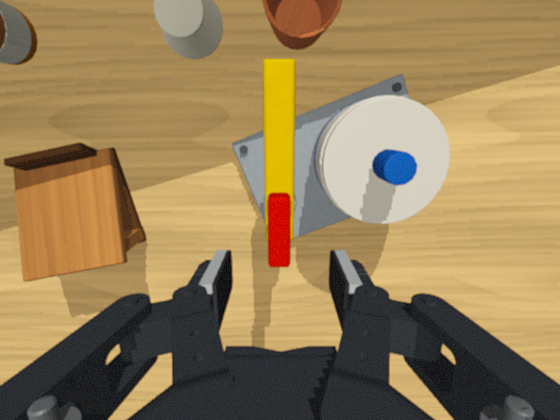

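The handle is centred between the jaws at (278.7,229.4), and the arm points along +x. Descending and gripping.

Call:
play_rows(
  targets=[
    {"delta_pos": [0.002,0.0015,-0.02],"delta_rot": [0,0,0],"claw": 50},
    {"delta_pos": [0.002,0.0015,-0.04],"delta_rot": [0,0,0],"claw": 50},
    {"delta_pos": [0.002,0.0015,-0.055],"delta_rot": [0,0,0],"claw": 50},
    {"delta_pos": [0.002,0.0015,-0.067],"delta_rot": [0,0,0],"claw": 45},
    {"delta_pos": [0.002,0.0015,-0.075],"delta_rot": [0,0,0],"claw": 40},
    {"delta_pos": [0.002,0.0015,-0.0765],"delta_rot": [0,0,0],"claw": 35},
    {"delta_pos": [0.002,0.0015,-0.0765],"delta_rot": [0,0,0],"claw": 28},
    {"delta_pos": [0.002,0.0015,-0.0765],"delta_rot": [0,0,0],"claw": 22},
    {"delta_pos": [0.002,0.0015,-0.0765],"delta_rot": [0,0,0],"claw": 18},
    {"delta_pos": [0.002,0.0015,-0.0765],"delta_rot": [0,0,0],"claw": 14},
    {"delta_pos": [0.002,0.0015,-0.0765],"delta_rot": [0,0,0],"claw": 8},
    {"delta_pos": [0.002,0.0015,-0.0765],"delta_rot": [0,0,0],"claw": 8},
    {"delta_pos": [0.002,0.0015,-0.0765],"delta_rot": [0,0,0],"claw": 8},
    {"delta_pos": [0.002,0.0015,-0.0765],"delta_rot": [0,0,0],"claw": 8},
    {"delta_pos": [0.002,0.0015,-0.0765],"delta_rot": [0,0,0],"claw": 8},
  ],
  newtons=70,
)

```text
time: 17.08
eef_pos: [0.5598, -0.108, 0.1795]
tcp_rot: [0.708, -0.006, -0.706, -0.005]
contact_force: [0.1, -1.0, 4.5]
opening: 0.177
```

Call:
play_rows(
  targets=[
    {"delta_pos": [0,0,0.001],"delta_rot": [0,0,0],"claw": 8},
    {"delta_pos": [0,0,0.003],"delta_rot": [0,0,0],"claw": 8},
    {"delta_pos": [0,0,0.005],"delta_rot": [0,0,0],"claw": 8},
    {"delta_pos": [0,0,0.007],"delta_rot": [0,0,0],"claw": 8},
    {"delta_pos": [0,0,0.009],"delta_rot": [0,0,0],"claw": 8},
    {"delta_pos": [0,0,0.011],"delta_rot": [0,0,0],"claw": 8},
    {"delta_pos": [0,0,0.013],"delta_rot": [0,0,0],"claw": 8},
    {"delta_pos": [0,0,0.015],"delta_rot": [0,0,0],"claw": 8},
    {"delta_pos": [0,0,0.017],"delta_rot": [0,0,0],"claw": 8},
    {"delta_pos": [0,0,0.019],"delta_rot": [0,0,0],"claw": 8},
    {"delta_pos": [0,0,0.021],"delta_rot": [0,0,0],"claw": 8},
    {"delta_pos": [0,0,0.023],"delta_rot": [0,0,0],"claw": 8},
    {"delta_pos": [0,0,0.025],"delta_rot": [0,0,0],"claw": 8},
    {"delta_pos": [0,0,0.025],"delta_rot": [0,0,0],"claw": 8},
  ],
)

```text
time: 18.25
eef_pos: [0.5594, -0.1079, 0.2006]
tcp_rot: [0.708, -0.006, -0.706, -0.006]
contact_force: [7.5, -2.5, -13.6]
opening: 0.171
```

Call:
play_rows(
  targets=[
    {"delta_pos": [0,0,0.001],"delta_rot": [0,0,0],"claw": 8},
    {"delta_pos": [0,0,0.002],"delta_rot": [0,0,0],"claw": 8},
    {"delta_pos": [0,0,0.003],"delta_rot": [0,0,0],"claw": 8},
    {"delta_pos": [0,0,0.003],"delta_rot": [0,0,0],"claw": 8},
  ],
)

```text
time: 18.58
eef_pos: [0.5593, -0.1079, 0.1998]
tcp_rot: [0.708, -0.006, -0.706, -0.006]
contact_force: [7.8, -3.1, -13.6]
opening: 0.175
```

Call:
play_rows(
  targets=[
    {"delta_pos": [0,0,0.005],"delta_rot": [0,0,0],"claw": 8},
    {"delta_pos": [0,0,0.007],"delta_rot": [0,0,0],"claw": 8},
    {"delta_pos": [0,0,0.009],"delta_rot": [0,0,0],"claw": 8},
    {"delta_pos": [0,0,0.011],"delta_rot": [0,0,0],"claw": 8},
    {"delta_pos": [0,0,0.012],"delta_rot": [0,0,0],"claw": 8},
    {"delta_pos": [0,0,0.012],"delta_rot": [0,0,0],"claw": 8},
  ],
)

```text
time: 19.08
eef_pos: [0.5593, -0.1079, 0.2075]
tcp_rot: [0.708, -0.006, -0.706, -0.006]
contact_force: [8.9, -2.9, -15.7]
opening: 0.175
```

Call:
play_rows(
  targets=[
    {"delta_pos": [0,0,0.005],"delta_rot": [0,0,0],"claw": 8},
    {"delta_pos": [0,0,0.006],"delta_rot": [0,0,0],"claw": 8},
    {"delta_pos": [0,0,0.007],"delta_rot": [0,0,0],"claw": 8},
    {"delta_pos": [0,0,0.008],"delta_rot": [0,0,0],"claw": 8},
    {"delta_pos": [0,0,0.008],"delta_rot": [0,0,0],"claw": 8},
    {"delta_pos": [0,0,0.008],"delta_rot": [0,0,0],"claw": 8},
  ],
)

```text
time: 19.58
eef_pos: [0.559, -0.1079, 0.2079]
tcp_rot: [0.708, -0.006, -0.706, -0.006]
contact_force: [13.3, -2.8, -26.5]
opening: 0.171
```

Run:
```python
from h import *
s=st(); print(np.round(s['wrist_torque'],2))
c=np.array([.559,-.1077]); d=np.array(s['eef_pos'])[:2]-c
for a in(-.3,-.6,-.9,-1.0,-1.1,-1.213): 
    Q=np.array([[np.cos(a),-np.sin(a)],[np.sin(a),np.cos(a)]]); print(a,round(a/np.pi,4),np.round(Q@d-d,4))
```

```text
t 19.58 pos [ 0.559  -0.1079  0.2079] R
 [[ 0.003 -0.017 -1.   ]
 [ 0.001 -1.     0.017]
 [-1.    -0.001 -0.003]] F [ 13.3  -2.8 -26.5] op 0.171 q [-0.37   0.099  1.885  0.002  1.155  1.217]
[-0.91 -2.45  0.1 ]
-0.3 -0.0955 [-0.  0.]
-0.6 -0.191 [-0.0001  0.0001]
-0.9 -0.2865 [-0.0001  0.0001]
-1.0 -0.3183 [-0.0001  0.0001]
-1.1 -0.3501 [-0.0001  0.0001]
-1.213 -0.3861 [-0.0001  0.0002]
```

Call:
play_rows(
  targets=[
    {"delta_pos": [0,0,0.006],"delta_rot": [0,0,-0.01],"claw": 8},
    {"delta_pos": [0,0,0.006],"delta_rot": [0,0,-0.03],"claw": 8},
    {"delta_pos": [0,0,0.006],"delta_rot": [0,0,-0.05],"claw": 8},
    {"delta_pos": [0,0,0.006],"delta_rot": [0,0,-0.07],"claw": 8},
    {"delta_pos": [0,0,0.006],"delta_rot": [0,0,-0.09],"claw": 8},
    {"delta_pos": [0,0,0.006],"delta_rot": [0,0,-0.11],"claw": 8},
    {"delta_pos": [0,0,0.006],"delta_rot": [0,0,-0.13],"claw": 8},
    {"delta_pos": [0,0,0.006],"delta_rot": [0,0,-0.15],"claw": 8},
    {"delta_pos": [0,0,0.006],"delta_rot": [0,0,-0.17],"claw": 8},
    {"delta_pos": [0,0,0.006],"delta_rot": [0,0,-0.18],"claw": 8},
    {"delta_pos": [0,0,0.006],"delta_rot": [0,0,-0.18],"claw": 8},
  ],
)

```text
time: 20.5
eef_pos: [0.5585, -0.1095, 0.2078]
tcp_rot: [0.678, -0.205, -0.676, -0.202]
contact_force: [10.6, -9.3, -23.0]
opening: 0.171
```

Run:
```python
from h import *
s=st()
```

```text
t 20.5 pos [ 0.5585 -0.1095  0.2078] R
 [[ 0.002 -0.551 -0.834]
 [-0.004 -0.834  0.551]
 [-1.     0.002 -0.004]] F [ 10.6  -9.3 -23. ] op 0.171 q [-0.371  0.099  1.886 -0.003  1.153  1.785]
```

Call:
play_rows(
  targets=[
    {"delta_pos": [0,0,0.006],"delta_rot": [0,0,-0.01],"claw": 8},
    {"delta_pos": [0,0,0.006],"delta_rot": [0,0,-0.03],"claw": 8},
    {"delta_pos": [0,0,0.006],"delta_rot": [0,0,-0.05],"claw": 8},
    {"delta_pos": [0,0,0.006],"delta_rot": [0,0,-0.07],"claw": 8},
    {"delta_pos": [0,0,0.006],"delta_rot": [0,0,-0.09],"claw": 8},
    {"delta_pos": [0,0,0.006],"delta_rot": [0,0,-0.11],"claw": 8},
    {"delta_pos": [0,0,0.006],"delta_rot": [0,0,-0.13],"claw": 8},
    {"delta_pos": [0,0,0.006],"delta_rot": [0,0,-0.15],"claw": 8},
    {"delta_pos": [0,0,0.006],"delta_rot": [0,0,-0.17],"claw": 8},
    {"delta_pos": [0,0,0.006],"delta_rot": [0,0,-0.185],"claw": 8},
    {"delta_pos": [0,0,0.006],"delta_rot": [0,0,-0.2],"claw": 8},
    {"delta_pos": [0,0,0.006],"delta_rot": [0,0,-0.205],"claw": 8},
    {"delta_pos": [0,0,0.006],"delta_rot": [0,0,-0.205],"claw": 8},
  ],
)

```text
time: 21.58
eef_pos: [0.557, -0.111, 0.2078]
tcp_rot: [0.578, -0.411, -0.578, -0.405]
contact_force: [6.2, -7.7, -18.4]
opening: 0.175
```

Run:
```python
from look import *
s=st(); c,im=wcap('w8'); M=R.from_quat(s['tcp_rot']).as_matrix(); print('yaw y',np.arctan2(M[1,1],M[0,1]))
sd=ctrl.read_camera('side'); cv2.imwrite('pics/side8.png',sd)
tp=ctrl.read_camera('top'); cv2.imwrite('pics/top8.png',tp)
a=cv2.resize(im[0:260,150:410],(520,520),interpolation=cv2.INTER_CUBIC); b=cv2.resize(sd[130:240,250:320],(280,440),interpolation=cv2.INTER_CUBIC)
o=np.zeros((520,800,3),np.uint8); o[:,:520]=a; o[:440,520:]=b; cv2.imwrite('pics/c8.png',o)
print(proj('w',[.594,-.206,.134],c), proj('w',[.594,-.206,.168],c))
```

```text
t 21.58 pos [ 0.557  -0.111   0.2078] R
 [[-0.004 -0.942 -0.335]
 [-0.007 -0.335  0.942]
 [-1.     0.007 -0.005]] F [  6.2  -7.7 -18.4] op 0.175 q [-0.372  0.099  1.886 -0.009  1.159  2.431]
yaw y -2.7999140571425865
[276.88810241  70.91018643] [276.5067689   57.77913913]
```

View pics/c8.png

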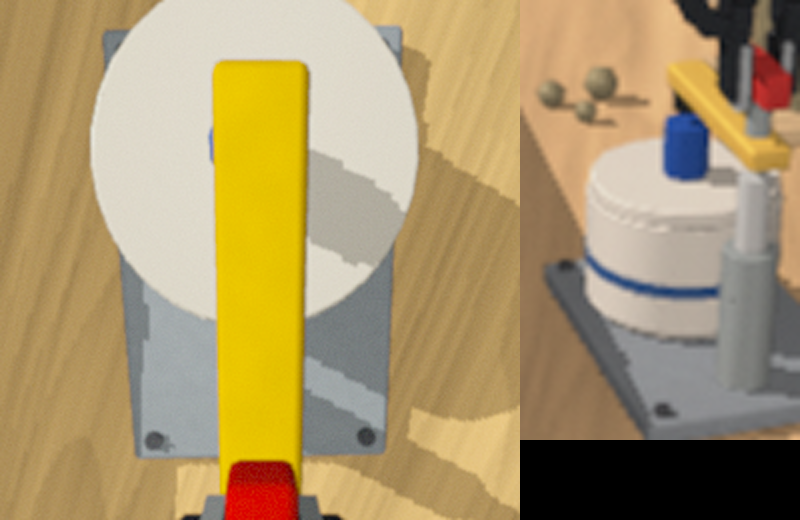

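The arm's end is 2 mm clockwise of the lid's middle: arm centre at crop column 260.5, flange centre at 254.5, scale 2.8 px/mm. That needs about +0.02 rad. I've used all the pictures I may view, so from here I check with image code.

Call:
play_rows(
  targets=[
    {"delta_pos": [0,0,0.0055],"delta_rot": [0,0,0.003],"claw": 8},
    {"delta_pos": [0,0,0.0055],"delta_rot": [0,0,0.006],"claw": 8},
    {"delta_pos": [0,0,0.0055],"delta_rot": [0,0,0.0065],"claw": 8},
    {"delta_pos": [0,0,0.0055],"delta_rot": [0,0,0.0065],"claw": 8},
    {"delta_pos": [0,0,0.0055],"delta_rot": [0,0,0.0065],"claw": 8},
  ],
)

```text
time: 22.15
eef_pos: [0.5569, -0.1113, 0.2078]
tcp_rot: [0.582, -0.405, -0.581, -0.399]
contact_force: [9.4, -5.0, -18.8]
opening: 0.172
```

```bash
cat > chk.py <<'E'
from look import *
def chk(name):
    s=st(); c,im=wcap(name)
    M=R.from_quat(s['tcp_rot']).as_matrix(); print('yaw y',np.arctan2(M[1,1],M[0,1]))
    b,g,r=im.astype(int).transpose(2,0,1)
    y=(r>140)&(g>100)&(b<60)
    for row in(40,70,100,140,180): 
        x=np.nonzero(y[row,150:410])[0]+150; print('arm row',row,x.min() if len(x) else None,x.max() if len(x) else None)
    w=(b>120)&(abs(r-b)<45)
    # flange edges by radial white extents
    for row in(50,60,70,80,90):
        x=np.nonzero(w[row,150:410])[0]+150; print('lid row',row,x.min(),x.max(),(x.min()+x.max())/2)
E
python3 -c "
from chk import *
import h
chk('w9')
im=cv2.imread('pics/w8.png').astype(int);b,g,r=im.transpose(2,0,1)
x=np.nonzero(((b>120)&(abs(r-b)<45))[70,150:410])[0]+150;print('w8 row70 lid',x.min(),x.max())
x=np.nonzero(((r>140)&(g>100)&(b<60))[70,150:410])[0]+150;print('w8 row70 arm',x.min(),x.max())"
```

```text
t 22.15 pos [ 0.5569 -0.1113  0.2078] R
 [[-0.004 -0.935 -0.353]
 [-0.007 -0.353  0.935]
 [-1.     0.006 -0.005]] F [  9.4  -5.  -18.8] op 0.172 q [-0.373  0.098  1.886 -0.008  1.158  2.411]
yaw y -2.7803737414842464
arm row 40 256 303
arm row 70 257 302
arm row 100 257 302
arm row 140 258 301
arm row 180 259 300
lid row 50 201 358 279.5
lid row 60 198 360 279.0
lid row 70 198 361 279.5
lid row 80 198 361 279.5
lid row 90 199 359 279.0
w8 row70 lid 195 358
w8 row70 arm 257 302
```

Aligned now: arm centre 279.5, lid centre 279.4. Letting down slowly.

Call:
play_rows(
  targets=[
    {"delta_pos": [0,0,0.0045],"delta_rot": [0,0,0],"claw": 8},
    {"delta_pos": [0,0,0.0038],"delta_rot": [0,0,0],"claw": 8},
    {"delta_pos": [0,0,0.0031],"delta_rot": [0,0,0],"claw": 8},
    {"delta_pos": [0,0,0.0024],"delta_rot": [0,0,0],"claw": 8},
    {"delta_pos": [0,0,0.0017],"delta_rot": [0,0,0],"claw": 8},
    {"delta_pos": [0,0,0.001],"delta_rot": [0,0,0],"claw": 8},
    {"delta_pos": [0,0,0.0003],"delta_rot": [0,0,0],"claw": 8},
    {"delta_pos": [0,0,-0.0004],"delta_rot": [0,0,0],"claw": 8},
    {"delta_pos": [0,0,-0.0011],"delta_rot": [0,0,0],"claw": 8},
    {"delta_pos": [0,0,-0.0018],"delta_rot": [0,0,0],"claw": 8},
    {"delta_pos": [0,0,-0.0018],"delta_rot": [0,0,0],"claw": 8},
  ],
)

```text
time: 23.12
eef_pos: [0.5569, -0.1113, 0.2019]
tcp_rot: [0.582, -0.405, -0.581, -0.4]
contact_force: [7.7, -3.8, -14.8]
opening: 0.173
```

Call:
play_rows(
  targets=[
    {"delta_pos": [0,0,0.0036],"delta_rot": [0,0,0],"claw": 8},
    {"delta_pos": [0,0,0.003],"delta_rot": [0,0,0],"claw": 8},
    {"delta_pos": [0,0,0.0025],"delta_rot": [0,0,0],"claw": 8},
    {"delta_pos": [0,0,0.002],"delta_rot": [0,0,0],"claw": 8},
    {"delta_pos": [0,0,0.0015],"delta_rot": [0,0,0],"claw": 8},
    {"delta_pos": [0,0,0.001],"delta_rot": [0,0,0],"claw": 8},
    {"delta_pos": [0,0,0.0005],"delta_rot": [0,0,0],"claw": 8},
    {"delta_pos": [0,0,0.0005],"delta_rot": [0,0,0],"claw": 8},
  ],
)

```text
time: 23.78
eef_pos: [0.557, -0.1113, 0.1993]
tcp_rot: [0.582, -0.405, -0.581, -0.4]
contact_force: [5.8, -1.6, -11.2]
opening: 0.174
```

Call:
play_rows(
  targets=[
    {"delta_pos": [0,0,0.0025],"delta_rot": [0,0,0],"claw": 8},
    {"delta_pos": [0,0,0.002],"delta_rot": [0,0,0],"claw": 8},
    {"delta_pos": [0,0,0.0015],"delta_rot": [0,0,0],"claw": 8},
    {"delta_pos": [0,0,0.001],"delta_rot": [0,0,0],"claw": 8},
    {"delta_pos": [0,0,0.0005],"delta_rot": [0,0,0],"claw": 8},
    {"delta_pos": [0,0,0],"delta_rot": [0,0,0],"claw": 8},
    {"delta_pos": [0,0,-0.0005],"delta_rot": [0,0,0],"claw": 8},
    {"delta_pos": [0,0,-0.0005],"delta_rot": [0,0,0],"claw": 8},
  ],
)

```text
time: 24.45
eef_pos: [0.557, -0.1112, 0.199]
tcp_rot: [0.582, -0.404, -0.581, -0.401]
contact_force: [3.6, 0.3, -6.1]
opening: 0.173
```

Call:
play_rows(
  targets=[
    {"delta_pos": [0,0,-0.0004],"delta_rot": [0,0,0],"claw": 8},
    {"delta_pos": [0,0,-0.0008],"delta_rot": [0,0,0],"claw": 8},
    {"delta_pos": [0,0,-0.0012],"delta_rot": [0,0,0],"claw": 8},
    {"delta_pos": [0,0,-0.0015],"delta_rot": [0,0,0],"claw": 8},
    {"delta_pos": [0,0,-0.0015],"delta_rot": [0,0,0],"claw": 8},
  ],
)

```text
time: 24.87
eef_pos: [0.5571, -0.111, 0.1987]
tcp_rot: [0.582, -0.404, -0.581, -0.401]
contact_force: [-1.3, 1.6, 2.4]
opening: 0.174
```

```bash
python3 -c "
from chk import *
chk('w10')"
```

```text
t 24.87 pos [ 0.5571 -0.111   0.1987] R
 [[-0.002 -0.936 -0.352]
 [-0.005 -0.352  0.936]
 [-1.     0.003 -0.004]] F [-1.3  1.6  2.4] op 0.174 q [-0.373  0.107  1.894 -0.006  1.14   2.411]
yaw y -2.7818150638362598
arm row 40 257 303
arm row 70 258 303
arm row 100 258 303
arm row 140 259 301
arm row 180 259 301
lid row 50 197 363 280.0
lid row 60 195 365 280.0
lid row 70 195 365 280.0
lid row 80 195 365 280.0
lid row 90 197 363 280.0
```

The knob now carries the load: the lift stopped 9 mm below its stop, and the tool force is about 2 N. Arm and lid centres are 280.2 and 280.0. Releasing slowly and withdrawing.

Call:
play_rows(
  targets=[
    {"delta_pos": [0,0,0],"delta_rot": [0,0,0],"claw": 15},
    {"delta_pos": [0,0,0],"delta_rot": [0,0,0],"claw": 18},
    {"delta_pos": [0,0,0],"delta_rot": [0,0,0],"claw": 22},
    {"delta_pos": [0,0,0],"delta_rot": [0,0,0],"claw": 28},
    {"delta_pos": [0,0,0],"delta_rot": [0,0,0],"claw": 36},
    {"delta_pos": [0,0,0],"delta_rot": [0,0,0],"claw": 45},
    {"delta_pos": [0,0,0],"delta_rot": [0,0,0],"claw": 50},
    {"delta_pos": [0,0,0],"delta_rot": [0,0,0],"claw": 50},
  ],
  newtons=20,
)

```text
time: 25.58
eef_pos: [0.557, -0.1111, 0.1986]
tcp_rot: [0.582, -0.404, -0.581, -0.401]
contact_force: [0.2, 0.2, 0.5]
opening: 0.585
```

Call:
play_rows(
  targets=[
    {"delta_pos": [0,0,0.005],"delta_rot": [0,0,0],"claw": 50},
    {"delta_pos": [0,0,0.015],"delta_rot": [0,0,0],"claw": 50},
    {"delta_pos": [0,0,0.03],"delta_rot": [0,0,0],"claw": 50},
    {"delta_pos": [0,0,0.05],"delta_rot": [0,0,0],"claw": 50},
    {"delta_pos": [0,0,0.07],"delta_rot": [0,0,0],"claw": 50},
    {"delta_pos": [0,0,0.09],"delta_rot": [0,0,0],"claw": 50},
    {"delta_pos": [0,0,0.1],"delta_rot": [0,0,0],"claw": 50},
    {"delta_pos": [0,0,0.1],"delta_rot": [0,0,0],"claw": 50},
    {"delta_pos": [0,0,0.1],"delta_rot": [0,0,0],"claw": 50},
  ],
)

```text
time: 26.33
eef_pos: [0.5572, -0.1111, 0.2993]
tcp_rot: [0.582, -0.404, -0.58, -0.401]
contact_force: [-0.6, -0.0, -0.2]
opening: 0.584
```

Run:
```python
from chk import *
chk('w11'); c=cal('wrist')
import cv2
sd=ctrl.read_camera('side').astype(int); cv2.imwrite('pics/side11.png',sd)
old={n:cv2.imread(f'pics/{n}.png').astype(int) for n in('side0','side6','side8')}
def red(im):
    b,g,r=im.transpose(2,0,1); ys,xs=np.nonzero((r>110)&(g<50)&(b<60)); k=(abs(xs-309)<30)&(ys>130)&(ys<180); return xs[k].min(),xs[k].max(),ys[k].min(),ys[k].max()
def yel(im):
    b,g,r=im.transpose(2,0,1); ys,xs=np.nonzero((r>130)&(g>90)&(b<50)); k=(abs(xs-300)<50)&(ys>120)&(ys<200); return xs[k].min(),xs[k].max(),ys[k].min(),ys[k].max()
for n,i in list(old.items())+[('now',sd)]: print(n,'red',red(i),'yel',yel(i))
print('bystander diff side (cup,cone,glaze)',[round(abs(sd[y0:y1,x0:x1]-old['side0'][y0:y1,x0:x1]).mean(),2) for x0,x1,y0,y1 in((210,245,185,230),(205,240,223,255),(188,230,265,325))])
print('side x predicted handle z for lifts',[(l,np.round(proj('side',[.558,-.1085,.172+l]),1)) for l in(0,.02,.028)])
```

```text
t 26.33 pos [ 0.5572 -0.1111  0.2993] R
 [[-0.    -0.936 -0.352]
 [-0.006 -0.352  0.936]
 [-1.     0.003 -0.005]] F [-0.6 -0.  -0.2] op 0.584 q [-0.373  0.02   1.797 -0.006  1.323  2.41 ]
yaw y -2.7817687250078964
arm row 40 None None
arm row 70 None None
arm row 100 267 293
arm row 140 268 292
arm row 180 268 293
lid row 50 225 336 280.5
lid row 60 225 335 280.0
lid row 70 225 335 280.0
lid row 80 224 336 280.0
lid row 90 223 337 280.0
side0 red (np.int64(298), np.int64(320), np.int64(157), np.int64(165)) yel (np.int64(315), np.int64(317), np.int64(175), np.int64(176))
side6 red (np.int64(298), np.int64(320), np.int64(157), np.int64(165)) yel (np.int64(313), np.int64(313), np.int64(175), np.int64(175))
side8 red (np.int64(308), np.int64(317), np.int64(142), np.int64(156)) yel (np.int64(291), np.int64(291), np.int64(155), np.int64(155))[ WARN:0@1.864] global loadsave.cpp:1063 imwrite_ Unsupported depth image for selected encoder is fallbacked to CV_8U.
Traceback (most recent call last):
ValueError: zero-size array to reduction operation minimum which has no identity
```

Run:
```python
from h import *
f=lambda n:cv2.imread(f'pics/{n}.png').astype(int)
def red(im):
    b,g,r=im.transpose(2,0,1); ys,xs=np.nonzero((r>110)&(g<50)&(b<60)); k=(abs(xs-309)<30)&(ys>130)&(ys<180); return [int(v) for v in(xs[k].min(),xs[k].max(),ys[k].min(),ys[k].max())]
a,b=f('side0'),f('side11'); print(red(b),[proj('side',[.558,-.1085,.182+l])[1].round(1) for l in(0,.02,.028)])
print([round(abs(b[y0:y1,x0:x1]-a[y0:y1,x0:x1]).mean(),2) for x0,x1,y0,y1 in((210,245,185,230),(205,240,223,255),(188,230,265,325),(280,370,300,320),(240,270,60,90))])
```

```text
[303, 316, 148, 160] [np.float64(156.6), np.float64(147.7), np.float64(144.2)]
[np.float64(2.39), np.float64(3.25), np.float64(2.9), np.float64(4.3), np.float64(3.99)]
```

```bash
python3 -c "
from h import *
print(ctrl.sign_off())"
```

```text
the job is handed in; nothing more can be done
None
```

The lid is home in the jar and the clamp's foot is resting on its knob. I handed the job in at about 26 s of the 70 s.

- **Lid:** It came off the rest by the knob and went into the mouth in slow steps. It touched bottom with about 7 N of contact at the height expected for fully home.
- **Clamp:** I pulled the handle up to its stop, where the force rose sharply, then swung the arm over. The first swing went about 2 mm too far, so I turned it back by 0.02 rad. I let the foot down in sub-millimetre steps until the knob carried the load, then released and backed off.
- **Last checks:**
  - In the wrist image the arm's centre (280.1) and the lid's centre (280.1) agree.
  - The handle's height in the side view matches a lift of 0.020.
  - The cup, glaze jar and kiln stilt look unchanged.
  - The tool is touching nothing.
- **Disagreements:**
  - The top and wrist cameras differed by 3–4 mm on the mouth's position. I went with a value nearer the wrist's, and the plug entered without touching.
  - The last side-view script failed halfway on its colour threshold for the yellow arm. I reran the handle and bystander checks without it.
  - While pulling up, I measured a sideways force of up to about 14 N on the handle, probably because the arm gives under load.
  - I had used all 12 picture views by then, so the final checks were numerical only.

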